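Seat a ukulele bridge and hold it down with the sprung pressing stick

TASK

Lay the loose bridge flat on the ukulele body's top, in line with and midway between the two taped locating blocks, and let go of it. Then take the square-handled pressing stick out of the wooden holder, hold it upright with its foot on the dot at the middle of the bridge, and press gently, so that the sprung foot is pushed about halfway in. Finish while still holding the stick pressed there, with the bridge still in its place and everything else left where it was.

Things in the scene. Friction and masses are not known exactly. Their poses are not given: they have to be found in the camera images.
- body: Ukulele body without neck, fixed, lying on its back: 68 mm high, flat pale top, dark sides, figure-of-eight outline. Two locating blocks on its lower bout (190 mm wide). Origin on the bench straight below the bridge's place (midway between the blocks); x points to the neck end (sound hole 92 mm along x), y runs along the line of the two blocks, z up. Yaw within 0.4 rad of the world frame.
- seat (a point): The bridge's place: the point on the body's top (68 mm above the bench) midway between the locating blocks; axes as the body's. The blocks are 24 (x) x 22 (y) x 12 mm high, fixed to the top with tape, inner faces 110 mm apart along y, so the bridge has 10 mm to spare at each end.
- bridge: The bridge, dark wood, loose, 30 to 55 g, lying flat on the bench: 24 mm (x) x 90 mm (y) x 12 mm high; the outer 20 mm at each end are only 8 mm high. The same either way round. Origin at the centre of its underside; z up.
- spot (a point): The marked spot: a white 10 mm dot in the centre of the bridge's flat top face, 12 mm above its underside.
- holder: Wooden holder block, fixed, 170 (x) x 70 (y) x 60 mm high, with two 31 mm square through-holes 45 mm either side of the centre along x: one holds the stick, the other the reamer. Origin at the centre of its underside. The stick hangs by its collar on the block's top, its handle's faces parallel to the block's within 0.1 rad, and is clear after lifting it 45 mm straight up.
- stick: Pressing stick, 140 g, upright and loose in the holder. Origin at the foot's underside when fully out (15 mm above the bench in the holder); z up the stick, x and y square to the handle's faces. Steel barrel 22 mm diameter at z = 24 to 45 mm, collar 42 mm diameter at 45 to 51, pale square handle 24 x 24 mm at 51 to 105 (grip here), round knob 18 mm diameter up to 111.
- foot (a point): Centre of the underside of the stick's sprung foot, a flat rubber disc of 18 mm diameter on a 10 mm rod; moves with the foot.
- plunger (a joint): How far the stick's sprung foot is pushed in: 0 fully out, 0.016 m fully in (end stop). The spring pushes back with about 1 N at 0, 3.9 N at 0.008 and 6.7 N at 0.016.
- reamer: Bystander: reamer with a round steel shank and a wooden cross-bar handle (T shape, bar 80 mm across the holder, top 124 mm above the bench), in the holder's other hole. Leave alone.
- weight: Bystander: brass cylinder, 36 mm diameter, 30 mm high, standing on the ukulele body's top near the neck end. Leave alone.
- steel_block: Bystander: dark steel block 35 x 70 x 40 mm on the bench. Leave alone.
- nippers: Bystander: end nippers with green grips, 150 mm long, 23 mm high, lying on the bench. Leave alone.
- glue: Bystander: closed white bottle, 44 mm diameter, 80 mm high. Leave alone.
- strip: Bystander: white strip 12 x 60 x 8 mm lying on the bench. Leave alone.
- mallet: Bystander: wooden mallet, 210 mm long, head 45 mm high, lying on the bench. Leave alone.
Things that resemble listed ones, but are neither listed nor needed, are in the scene too. What is shaped like the stick but purple is not meant. There is more than one size of the bridge; the one meant has the size given above.

How it is judged:
By the outcome, as a careful person would: the job done as asked, in the order asked, and still so for the second after the job is handed in, while the arm keeps its last pose, push and grip.
It also fails if it takes over 58 s, if anything falls off the work surface, if the arm or the gripper's body presses on something with over 40 N, if the wrist force passes 120 N, or if a joint passes its speed limit or range.

ROBOT

A 6-joint arm with a two-finger parallel gripper is mounted at the origin on the work surface. World frame = base frame: x ahead of the robot, y to its left, z up, the work surface at z = 0. Lengths are in m, angles in degrees, forces in N, time in s.
With the tool pointing down it reaches from about 0.4 to 0.825 m from the base axis. Payload 7 kg.
Tool frame: the origin (TCP) lies midway between the tips of the shut fingers; the grasp point (between the pads) lies 19 mm behind it; z points along the fingers, y is the direction in which the jaws open and shut (so a half turn about z gives the same grasp; the last joint's range is limited). The gripper opens to 88 mm and grips with 3 to 60 N. Pads are 19 mm wide; open, the fingers measure 130 mm over their backs; the gripper's body (78 mm by 193 mm) begins 47 mm behind the grasp point.
Start: joints at [-49.842, 20.546, 0.682, 0, -70.136, -16.507], TCP at [0.271, -0.618, 0.227] pointing down, gripper open.
Joint ranges: [-176.03, 176.03], [-82.01, 121.73], [-58.28, 71.71], [-173.87, 95.51], [-174.79, -0.11], [-173.66, 173.66]. Speed limits (degrees/s): [136.94, 136.94, 172.46, 180, 180, 180].

INTERFACE

Orientations are given as [roll, pitch, yaw] about the fixed x, y, z axes, in that order (R = Rz(yaw) Ry(pitch) Rx(roll)).
In Python, from plant import r gives the robot as it stands. The module is installed in compiled form; this text tells all that it offers.
- The arm moves only by the tool send_rows, never from a script. Its argument "motion" is a list of rows, each an object with "travel": the shift along the tool's x, y, z in m, a list of three; "spin": the turn about the tool's z in degrees. In form: [{"travel": [tx, ty, tz], "spin": spin}, ...]. A call has 1 to 5 rows; each row shifts and turns the pose as measured when the row begins, along the tool's axes as they then stand; what a row does not reach is not made up. A row lasts 1/12 s, in which the tool goes at most 41.7 mm and 7.16 degrees, less where a joint would pass 70% of its speed; a pose out of reach is approached as far as the arm can. A call is refused whole if a number of a shift passes 0.0417 or a number of a turn 7.16, either way. A call with a gripper value outside its range is refused whole. "gripper" is the gripper command: -1 is shut, 1 is fully open, values between are in proportion, set as the call begins (left out, the last holds). The fingers move at their own pace and stop on an object; "squeeze" is the grip in N (left out, the last holds). Time passes only in rows, so rows that do not move let the fingers close. It gives the time, the measured TCP pose, the force and the opening at its end, in the units of the state.
- r.get_state(): the state, without advancing time (a new reading comes with each control period).
- r.capture(name): name is "scene" or "top"; returns (picture, depth): 384x512x3 uint8, blue, green, red; 384x512 float32, m along the optical axis (not along the pixel's ray), 0 where there is no reading.
- r.get_calibration(name): a dict with "fov_y" (degrees; the focal length in pixels is half the picture's height over the tangent of half this angle, whatever the lens; pixels are square), "cx", "cy" (the principal point, pixels), "origin" and "orientation" of the camera in the world. Camera axes: x right, y down, z forward; pixel columns grow to the right and rows downward; lengths in m; the calibration is good to about 2 mm. A picture is of the moment at which its call begins. get_calibration takes no time and is no camera call.
- r.close_job(): hands the job in, once; it reports no verdict.
Trained networks look in the newest picture that a camera, given by its name, has taken for a name from the list of things; names that differ only in an ending like _2 or _b are one class to them, and where a whole thing is asked for, a point or a joint stands for the part that bears it (a point fixed in the world has none). Each returns a list of dicts, best first, with "conf" (0 to 1); they miss things now and then, are a little off and sometimes report something else, mostly with a low value. They report only what shows in the picture. A call takes as long as a camera call. They do not tell look-alikes from the thing itself.
- r.boxes_of(camera, target): "at" ([x, y, z] in m, in the coordinates of the camera as it stood for that picture, good to about 4 mm: the middle of the surface that is visible of it).
- r.pinpoint(camera, target): "at" ([x, y, z] in m, in the coordinates of the camera as it stood for that picture, good to about 4 mm: a listed point, or the origin of a listed thing).
The state is a dict: "time_s": time; "joints": joint angles; "qd": joint speeds; "joint_torque": joint torques, N m; "tcp_pos": TCP position; "eef_rot": TCP orientation; "contact_force": force on the tool from outside, world axes, zero at the start; "moment": the same for the moment, N m; "gripper_width": finger opening in m.
Only numpy, scipy, OpenCV 4.12 (cv2) and the standard library are available. Lean on these libraries where they do the work, as an engineer would, in place of code of your own. Each camera call takes 0.05 s, during which the arm holds its last target. There are 200 camera calls.

## Working session

There is one attempt and no reset: what is moved stays moved. The work goes in short steps, Python scripts to look and compute and a tool call to move; the robot and the scene stay as the last step left them, time stands still between calls to the robot, and variables do not carry over. Pictures are saved under pics/ and viewed, about 8 in all and at most 12, crops included, and the job is handed in when it is done.

Besides the shell and the picture viewer there is one more tool, called after "Emit:" by a JSON object that holds its "api" and its "payload". send_rows: Moves the arm, as the interface text tells. Its arguments: {"type":"object","properties":{"motion":{"type":"array"},"gripper":{"type":"number"},"squeeze":{"type":"number"}},"required":["motion"]}

```bash
mkdir -p pics
cat > h.py <<'E'
import numpy as np, cv2
from scipy.spatial.transform import Rotation as R
from plant import r
def cal(n):
    c=r.get_calibration(n); f=192/np.tan(np.radians(c['fov_y'])/2)
    return c,f,R.from_euler('xyz',c['orientation'],degrees=True).as_matrix(),np.array(c['origin'])
def toW(n,p):
    c,f,M,o=cal(n); return M@np.array(p)+o
def pixof(n,p):
    c,f,M,o=cal(n); q=M.T@(np.array(p)-o); return np.array([c['cx']+f*q[0]/q[2],c['cy']+f*q[1]/q[2]])
def cloud(n,d):
    c,f,M,o=cal(n); v,u=np.mgrid[0:384,0:512]
    P=np.stack([(u-c['cx'])/f*d,(v-c['cy'])/f*d,d],-1); return P@M.T+o
E
python3 - <<'E'
from h import *
for n in('top','scene'):
    print(n,r.get_calibration(n))
    im,d=r.capture(n); cv2.imwrite(f'pics/{n}0.png',cv2.resize(im,(800,600),interpolation=cv2.INTER_CUBIC)); np.savez(f'{n}0',im=im,d=d)
    for t in('bridge','stick','holder','seat','body','reamer','weight'):
        for k in r.pinpoint(n,t): print(n,t,round(k['conf'],2),toW(n,k['at']).round(3),pixof(n,toW(n,k['at'])).round())
print(r.get_state())
E
```

```text
top {'fov_y': 55.47648222415686, 'cx': 257.5116564140943, 'cy': 192.28769191415785, 'origin': array([ 0.53727149, -0.0811588 ,  0.86468326]), 'orientation': array([-176.37026598,    2.29543415,  -89.83817186])}
top bridge 0.53 [ 0.567 -0.005 -0.004] [240. 203.]
top stick 0.84 [ 0.556 -0.409 -0.001] [413. 208.]
top stick 0.6 [ 0.552 -0.295  0.013] [365. 209.]
top holder 0.64 [ 0.507 -0.288  0.001] [361. 229.]
top seat 0.55 [0.569 0.275 0.064] [113. 201.]
top body 0.76 [ 0.57   0.277 -0.002] [124. 202.]
top reamer 0.59 [ 0.463 -0.289  0.012] [363. 248.]
top weight 0.69 [0.714 0.209 0.066] [143. 136.]
scene {'fov_y': 43.46613587194519, 'cx': 256.0489088416736, 'cy': 197.64401631265403, 'origin': array([1.12904685, 0.20463984, 1.04449885]), 'orientation': array([-148.51685668,   -0.51242462,  115.35374756])}
scene bridge 0.82 [ 0.492 -0.077  0.001] [260. 179.]
scene bridge 0.49 [ 0.559 -0.005 -0.001] [274. 210.]
scene stick 0.87 [ 0.552 -0.411 -0.006] [138. 152.]
scene stick 0.27 [ 0.676 -0.168 -0.001] [194. 222.]
scene holder 0.8 [ 0.503 -0.292 -0.004] [185. 154.]
scene seat 0.85 [0.576
[... 195 characters left out ...]
 [0.714 0.208 0.063] [336. 288.]
{'time_s': 0.8, 'joints': array([-4.98396092e+01,  2.05431557e+01,  6.80957385e-01, -1.04978499e-03,
       -7.01363379e+01, -1.65086210e+01]), 'qd': array([ 0.00530125,  0.0051271 , -0.00346377,  0.05687713,  0.01705049,
       -0.05601899]), 'joint_torque': array([ 3.83235920e-04, -5.82282436e+01,  2.93291813e+01,  7.00191021e+00,
        1.26376530e-02, -5.36233722e-05]), 'tcp_pos': array([ 0.27078252, -0.61826427,  0.22658651]), 'eef_rot': array([-1.79998877e+02,  1.36259062e-03, -1.56348587e+02]), 'contact_force': array([-0.45538747, -0.31427502,  0.29097676]), 'moment': array([ 0.02105303,  0.03329975, -0.0037923 ]), 'gripper_width': 0.0875294268559625}
```

View pics/top0.png

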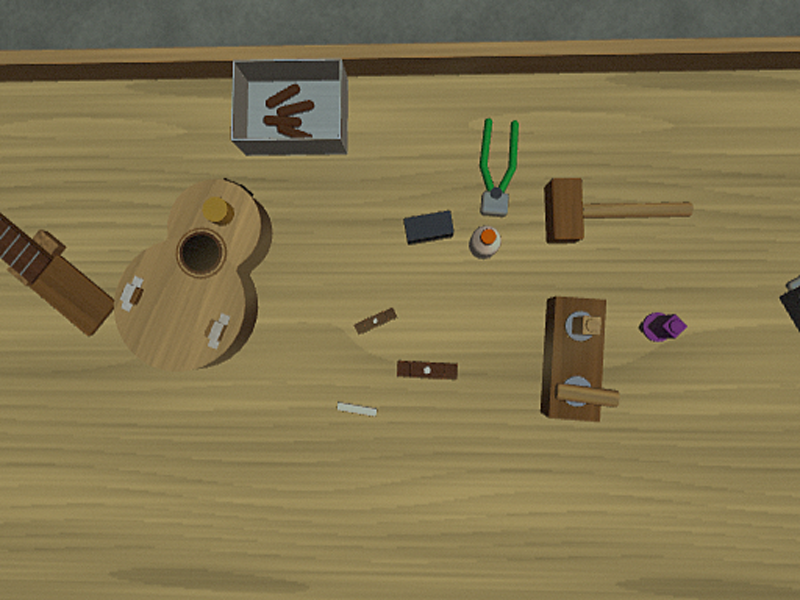

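View pics/scene0.png

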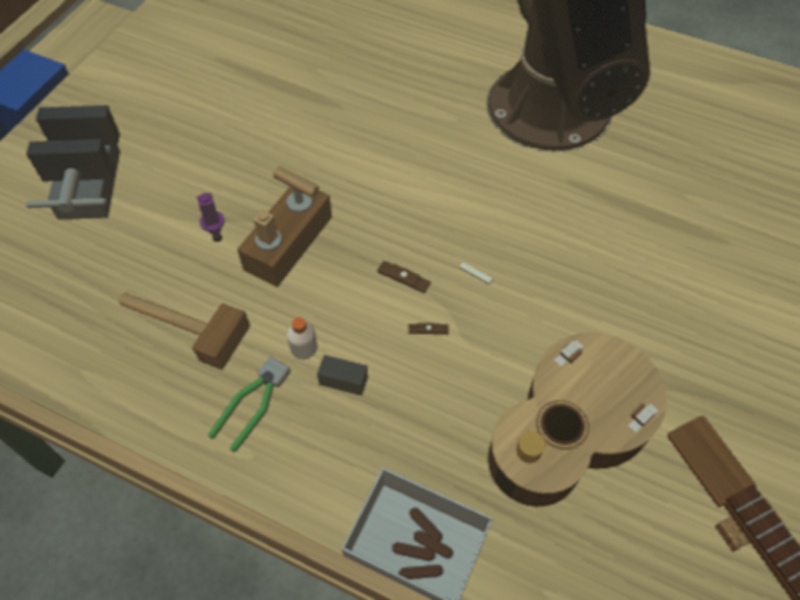

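The top picture shows these candidates, in 800x600 pixels:
- **Bridge:** the long one at (427,370), about 60 px or 90 mm, and a short look-alike at (375,321), about 65 mm. I choose the long one.
- **Stick:** the pale-handled one in the holder at (588,325). The purple one at (663,326) is the look-alike, and the T-shaped tool at (588,396) is the reamer.

Next is a close crop and precise fits.

Run:
```python
from h import *
z=np.load('top0.npz'); im,d=z['im'],z['d']; P=cloud('top',d); H=P[...,2]
def win(u0,u1,v0,v1):
    m=np.zeros(d.shape,bool); m[v0:v1,u0:u1]=1; return m&(d>0)
def rect(m,t):
    q=P[m]; c,s,a=cv2.minAreaRect((q[:,:2]*1000).astype(np.float32)); print(t,m.sum(),'c',np.round(c,1),'size',np.round(s,1),'ang',round(a,1),'z',np.percentile(H[m],[5,50,95]).round(4),'mean',q.mean(0).round(4))
b=win(220,345,270,330); print('bench z near',np.median(H[b]),np.median(H[win(400,500,270,330)]))
rect(win(245,300,222,252)&(H>.005),'bridge h')
rect(win(245,300,222,252)&(im.sum(2)<200),'bridge dark')
rect(win(220,260,190,216)&(H>.005),'small h')
m=win(65,165,170,230)&(H>.0735)&(H<.09)
n,l,s,c=cv2.connectedComponentsWithStats(m.astype(np.uint8))
for i in range(1,n):
    if s[i,4]>15: rect(l==i,'block')
rect(win(345,392,185,275)&(H>.055)&(H<.064),'holder top')
rect(win(345,392,185,225)&(H>.108)&(H<.123),'handle top')
rect(win(345,392,185,225)&(H>.0615)&(H<.069),'collar')
rect(win(345,396,185,225)&(H>.123),'knob')
rect(win(75,160,170,230)&(H>.063)&(H<.072),'bodytop')
c1=cv2.resize(im[180:280,220:400],(720,400),interpolation=cv2.INTER_CUBIC)
c2=cv2.resize(im[165:230,60:177],(720,400),interpolation=cv2.INTER_CUBIC)
cv2.imwrite('pics/crop1.png',cv2.resize(np.vstack([c1,c2]),(540,600)))
```

```text
bench z near -0.0014452586959344815 -0.0014065250380034255
bridge h 374 c [488.  -82.9] size [89.9 23.9] ang 87.0 z [0.0054 0.0092 0.0126] mean [ 0.4881 -0.0828  0.0089]
bridge dark 362 c [488.8 -83. ] size [89.3 22.8] ang 87.2 z [0.004  0.0083 0.0126] mean [ 0.489  -0.0829  0.0083]
small h 139 c [561.4  -4.9] size [17.1 62.8] ang 24.3 z [0.0053 0.0069 0.0091] mean [ 0.5615 -0.0063  0.0071]
block 120 c [596.7 335.3] size [23.6 25.2] ang 69.1 z [0.0752 0.0786 0.0812] mean [0.5964 0.335  0.0785]
block 118 c [545.8 214. ] size [22.  25.2] ang 68.4 z [0.0759 0.0785 0.0807] mean [0.5456 0.2135 0.0785]
holder top 1877 c [ 508.1 -291.8] size [ 71.2 170.1] ang 86.1 z [0.0563 0.0586 0.0617] mean [ 0.5101 -0.29    0.0587]
handle top 101 c [ 553.1 -295.1] size [24.6 24. ] ang 86.0 z [0.1107 0.1181 0.1223] mean [ 0.5531 -0.2924  0.1178]
collar 133 c [ 552.5 -298.5] size [61.3 58.4] ang 2.7 z [0.0619 0.0645 0.0675] mean [ 0.5519 -0.2883  0.0646]
knob 55 c [ 552.5 -294.6] size [16.1 16. ] ang 71.5 z [0.1234 0.1247 0.1266] mean [ 0.5528 -0.2944  0.1248]
bodytop 4225 c [572.  268.5] size [185.7 132. ] ang 89.9 z [0.0643 0.0665 0.0691] mean [0.5741 0.2685 0.0666]
```

View pics/crop1.png

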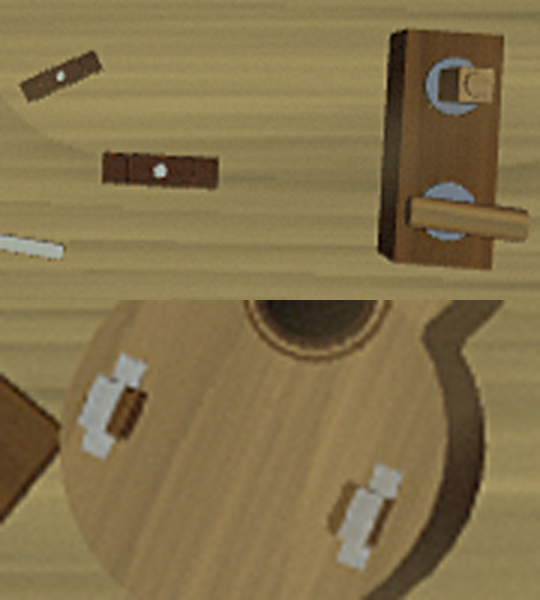

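The crop confirms the choice: the lower, longer bridge measures 90 x 24 mm. Its fitted centre is (0.488, -0.083), with the long axis at 87°. The blocks are 131.5 mm apart (expected 132), which puts the seat at (0.571, 0.2746) with yaw about -22.6°. The stick is at (0.553, -0.295), and the holder geometry gives the same point.

```bash
cat > plan.py <<'E'
import sys; from h import *
# plan.py x y z yaw [maxrows]
x,y,z,yaw=map(float,sys.argv[1:5]); N=int(sys.argv[5]) if len(sys.argv)>5 else 0
s=r.get_state(); p=np.array(s['tcp_pos']); w=s['eef_rot'][2]
D=np.array([x,y,z])-p; dw=(yaw-w+180)%360-180
n=N or int(max(np.ceil(np.linalg.norm(D)/.0405),np.ceil(abs(dw)/7.1)),1) if False else (N or int(max(np.ceil(np.linalg.norm(D)/.0405),np.ceil(abs(dw)/7.1),1)))
print('t',round(s['time_s'],2),'pos',p.round(4),'rot',np.round(s['eef_rot'],2),'F',np.round(s['contact_force'],1),'w',round(s['gripper_width'],4),'n',n)
for i in range(n):
    M=R.from_euler('xyz',[s['eef_rot'][0],s['eef_rot'][1],w],degrees=True).as_matrix()
    t=M.T@(D/n); print('{"travel":[%.4f,%.4f,%.4f],"spin":%.2f}'%(*t,-dw/n)); w+=dw/n
E
python3 plan.py .488 -.083 .10 -93
```

```text
t 0.8 pos [ 0.2708 -0.6183  0.2266] rot [-180.      0.   -156.35] F [-0.5 -0.3  0.3] w 0.0875 n 15
{"travel":[-0.0276,0.0269,0.0084],"spin":-4.22}
{"travel":[-0.0295,0.0248,0.0084],"spin":-4.22}
{"travel":[-0.0312,0.0225,0.0084],"spin":-4.22}
{"travel":[-0.0328,0.0202,0.0084],"spin":-4.22}
{"travel":[-0.0342,0.0177,0.0084],"spin":-4.22}
{"travel":[-0.0354,0.0151,0.0084],"spin":-4.22}
{"travel":[-0.0364,0.0125,0.0084],"spin":-4.22}
{"travel":[-0.0373,0.0098,0.0084],"spin":-4.22}
{"travel":[-0.0379,0.0070,0.0084],"spin":-4.22}
{"travel":[-0.0383,0.0042,0.0084],"spin":-4.22}
{"travel":[-0.0385,0.0014,0.0084],"spin":-4.22}
{"travel":[-0.0385,-0.0015,0.0084],"spin":-4.22}
{"travel":[-0.0383,-0.0043,0.0084],"spin":-4.22}
{"travel":[-0.0378,-0.0071,0.0084],"spin":-4.22}
{"travel":[-0.0372,-0.0099,0.0084],"spin":-4.22}
```

Emit:
{"api": "send_rows", "payload": {"motion": [{"travel": [-0.0276,0.0269,0],"spin": -4.2},{"travel": [-0.0295,0.0248,0],"spin": -4.2},{"travel": [-0.0312,0.0225,0],"spin": -4.2},{"travel": [-0.0328,0.0202,0],"spin": -4.2},{"travel": [-0.0342,0.0177,0],"spin": -4.2}], "gripper": 1}}

```text
time_s: 1.22
tcp_pos: [0.3416, -0.4397, 0.2233]
eef_rot: [179.8, -0.1, -135.1]
contact_force: [1.1, 0.5, 0.4]
gripper_width: 0.0877
```

Emit:
{"api": "send_rows", "payload": {"motion": [{"travel": [-0.0354,0.0151,0],"spin": -4.2},{"travel": [-0.0364,0.0125,0],"spin": -4.2},{"travel": [-0.0373,0.0098,0],"spin": -4.2},{"travel": [-0.0379,0.007,0],"spin": -4.2},{"travel": [-0.0383,0.004,0],"spin": -4.2}]}}

```text
time_s: 1.63
tcp_pos: [0.4143, -0.2523, 0.2244]
eef_rot: [-180.0, -0.0, -113.1]
contact_force: [1.4, -0.4, -0.1]
gripper_width: 0.0878
```

```bash
python3 plan.py .488 -.083 .05 -93
```

```text
t 1.63 pos [ 0.4143 -0.2523  0.2244] rot [-1.8000e+02 -2.0000e-02 -1.1313e+02] F [ 1.4 -0.4 -0.1] w 0.0878 n 7
{"travel":[-0.0264,-0.0002,0.0249],"spin":-2.88}
{"travel":[-0.0263,-0.0015,0.0249],"spin":-2.88}
{"travel":[-0.0262,-0.0028,0.0249],"spin":-2.88}
{"travel":[-0.0261,-0.0041,0.0249],"spin":-2.88}
{"travel":[-0.0258,-0.0054,0.0249],"spin":-2.88}
{"travel":[-0.0255,-0.0067,0.0249],"spin":-2.88}
{"travel":[-0.0251,-0.0080,0.0249],"spin":-2.88}
```

Emit:
{"api": "send_rows", "payload": {"motion": [{"travel": [-0.037,-0.001,0.014],"spin": -4},{"travel": [-0.037,-0.003,0.015],"spin": -4},{"travel": [-0.037,-0.006,0.015],"spin": -4},{"travel": [-0.0365,-0.008,0.015],"spin": -4},{"travel": [-0.034,-0.01,0.02],"spin": -4}], "gripper": 0.5}}

```text
time_s: 2.05
tcp_pos: [0.4934, -0.0751, 0.1512]
eef_rot: [-179.1, -0.0, -92.0]
contact_force: [0.5, -0.9, -0.0]
gripper_width: 0.0667
```

```bash
python3 plan.py .488 -.083 .02 -93
```

```text
t 2.05 pos [ 0.4934 -0.0751  0.1512] rot [-1.7906e+02 -2.0000e-02 -9.1950e+01] F [ 0.5 -0.9 -0. ] w 0.0667 n 4
{"travel":[0.0020,0.0018,0.0328],"spin":0.26}
{"travel":[0.0020,0.0018,0.0328],"spin":0.26}
{"travel":[0.0020,0.0018,0.0328],"spin":0.26}
{"travel":[0.0020,0.0018,0.0328],"spin":0.26}
```

Emit:
{"api": "send_rows", "payload": {"motion": [{"travel": [0.004,0.003,0.03],"spin": 0.3},{"travel": [0.002,0.002,0.03],"spin": 0.3},{"travel": [0.001,0.001,0.028],"spin": 0.3},{"travel": [0,0,0.02],"spin": 0},{"travel": [0,0,0],"spin": 0}]}}

```text
time_s: 2.47
tcp_pos: [0.493, -0.0734, 0.0385]
eef_rot: [-178.8, 0.1, -91.9]
contact_force: [0.1, -0.1, 0.5]
gripper_width: 0.0662
```

```bash
python3 plan.py .488 -.083 .003 -93 2
```

```text
t 2.47 pos [ 0.493  -0.0734  0.0385] rot [-1.7881e+02  6.0000e-02 -9.1900e+01] F [ 0.1 -0.1  0.5] w 0.0662 n 2
{"travel":[0.0049,0.0027,0.0177],"spin":0.55}
{"travel":[0.0049,0.0026,0.0177],"spin":0.55}
```

Emit:
{"api": "send_rows", "payload": {"motion": [{"travel": [0.006,0.003,0.01],"spin": 0.6},{"travel": [0.004,0.002,0.01],"spin": 0.5},{"travel": [0,0,0.008],"spin": 0},{"travel": [0,0,0],"spin": 0}]}}

```text
time_s: 2.8
tcp_pos: [0.4898, -0.0833, 0.0117]
eef_rot: [-178.7, 0.1, -93.0]
contact_force: [-1.0, 0.3, 0.4]
gripper_width: 0.066
```

```bash
python3 plan.py .488 -.083 .003 -93 2
```

```text
t 2.8 pos [ 0.4898 -0.0833  0.0117] rot [-1.7874e+02  5.0000e-02 -9.2950e+01] F [-1.   0.3  0.4] w 0.066 n 2
{"travel":[-0.0001,0.0010,0.0043],"spin":0.02}
{"travel":[-0.0001,0.0010,0.0043],"spin":0.02}
```

Emit:
{"api": "send_rows", "payload": {"motion": [{"travel": [0,0.001,0.004],"spin": 0},{"travel": [0,0.001,0.0045],"spin": 0},{"travel": [0,0,0],"spin": 0}]}}

```text
time_s: 3.05
tcp_pos: [0.49, -0.0828, 0.0049]
eef_rot: [-178.5, 0.1, -92.9]
contact_force: [-0.6, 0.1, 1.0]
gripper_width: 0.0657
```

Emit:
{"api": "send_rows", "payload": {"motion": [{"travel": [0,0,0],"spin": 0},{"travel": [0,0,0],"spin": 0},{"travel": [0,0,0],"spin": 0},{"travel": [0,0,0],"spin": 0},{"travel": [0,0,0],"spin": 0}], "gripper": -1, "squeeze": 15}}

```text
time_s: 3.47
tcp_pos: [0.4913, -0.0823, 0.0066]
eef_rot: [-178.4, 0.1, -92.9]
contact_force: [-0.6, -0.0, 0.5]
gripper_width: 0.0378
```

Emit:
{"api": "send_rows", "payload": {"motion": [{"travel": [0,0,0.002],"spin": 0},{"travel": [0,0,0.001],"spin": 0},{"travel": [0,0,0.0005],"spin": 0},{"travel": [0,0,0.0003],"spin": 0}]}}

```text
time_s: 3.8
tcp_pos: [0.4916, -0.0823, 0.0037]
eef_rot: [-178.3, 0.1, -92.8]
contact_force: [-1.9, 1.4, 7.0]
gripper_width: 0.0238
```

Emit:
{"api": "send_rows", "payload": {"motion": [{"travel": [0,0,0.0003],"spin": 0},{"travel": [0,0,0.0003],"spin": 0},{"travel": [0,0,0.0003],"spin": 0}]}}

```text
time_s: 4.05
tcp_pos: [0.4916, -0.0822, 0.0037]
eef_rot: [-178.3, 0.1, -92.8]
contact_force: [-1.9, -0.1, 7.0]
gripper_width: 0.0239
```

Emit:
{"api": "send_rows", "payload": {"motion": [{"travel": [0,0,-0.015],"spin": 0},{"travel": [0,0,-0.03],"spin": 0},{"travel": [0,0,-0.035],"spin": 0},{"travel": [0,0,-0.03],"spin": 0},{"travel": [0,0,-0.015],"spin": 0}]}}

```text
time_s: 4.47
tcp_pos: [0.4838, -0.0831, 0.1282]
eef_rot: [-179.0, -0.1, -92.8]
contact_force: [0.4, 0.4, -1.2]
gripper_width: 0.0238
```

```bash
python3 plan.py .571 .2746 .13 -112.6 10
```

```text
t 4.47 pos [ 0.4838 -0.0831  0.1282] rot [-1.7904e+02 -7.0000e-02 -9.2850e+01] F [ 0.4  0.4 -1.2] w 0.0238 n 10
{"travel":[-0.0362,-0.0069,-0.0001],"spin":1.98}
{"travel":[-0.0364,-0.0057,-0.0001],"spin":1.98}
{"travel":[-0.0366,-0.0044,-0.0002],"spin":1.98}
{"travel":[-0.0367,-0.0032,-0.0002],"spin":1.98}
{"travel":[-0.0368,-0.0019,-0.0002],"spin":1.98}
{"travel":[-0.0368,-0.0006,-0.0002],"spin":1.98}
{"travel":[-0.0368,0.0006,-0.0002],"spin":1.98}
{"travel":[-0.0368,0.0019,-0.0003],"spin":1.98}
{"travel":[-0.0367,0.0032,-0.0003],"spin":1.98}
{"travel":[-0.0365,0.0044,-0.0003],"spin":1.98}
```

Emit:
{"api": "send_rows", "payload": {"motion": [{"travel": [-0.036,-0.007,0],"spin": 2},{"travel": [-0.0365,-0.0057,0],"spin": 2},{"travel": [-0.0365,-0.0044,0],"spin": 2},{"travel": [-0.0365,-0.0032,0],"spin": 2},{"travel": [-0.0365,-0.002,0],"spin": 2}]}}

```text
time_s: 4.88
tcp_pos: [0.5302, 0.096, 0.1354]
eef_rot: [-178.5, 0.4, -103.8]
contact_force: [0.9, 0.1, -1.3]
gripper_width: 0.0236
```

Emit:
{"api": "send_rows", "payload": {"motion": [{"travel": [-0.0365,-0.0006,0],"spin": 2},{"travel": [-0.0365,0.0006,0],"spin": 2},{"travel": [-0.03,0.002,0],"spin": 2},{"travel": [-0.02,0.002,0],"spin": 2},{"travel": [-0.01,0.001,0],"spin": 2}]}}

```text
time_s: 5.3
tcp_pos: [0.5651, 0.2364, 0.1352]
eef_rot: [-178.6, 0.7, -114.1]
contact_force: [-0.3, -0.1, -0.7]
gripper_width: 0.0241
```

```bash
python3 plan.py .571 .2746 .1 -112.6 2
```

```text
t 5.3 pos [0.5651 0.2364 0.1352] rot [-178.65    0.69 -114.12] F [-0.3 -0.1 -0.7] w 0.0241 n 2
{"travel":[-0.0184,0.0055,0.0177],"spin":-0.76}
{"travel":[-0.0185,0.0053,0.0177],"spin":-0.76}
```

Emit:
{"api": "send_rows", "payload": {"motion": [{"travel": [-0.018,0.0055,0.008],"spin": -0.8},{"travel": [-0.014,0.0045,0.01],"spin": -0.7},{"travel": [-0.004,0.001,0.01],"spin": 0},{"travel": [0,0,0],"spin": 0}]}}

```text
time_s: 5.63
tcp_pos: [0.5703, 0.2787, 0.1039]
eef_rot: [-178.7, 0.6, -112.5]
contact_force: [0.1, -1.2, -1.2]
gripper_width: 0.0238
```

```bash
python3 plan.py .571 .2746 .073 -112.6 2
python3 - <<'E'
from h import *
for n in('top','scene'):
    im,d=r.capture(n); np.savez(f'{n}1',im=im,d=d)
    for t in('bridge','spot','seat'):
        for k in r.pinpoint(n,t): print(n,t,round(k['conf'],2),toW(n,k['at']).round(4))
    print(pixof(n,[.571,.2746,.09]))
    u,v=pixof(n,[.571,.2746,.09]).astype(int); u=max(u,75);v=max(v,60)
    cv2.imwrite(f'pics/{n}1.png',cv2.resize(im[v-60:v+60,u-75:u+75],(750,600),interpolation=cv2.INTER_CUBIC))
a,b=[cv2.resize(cv2.imread(f'pics/{n}1.png'),(400,320)) for n in('top','scene')]
cv2.imwrite('pics/pair1.png',np.hstack([a,b]))
E
```

```text
t 5.63 pos [0.5703 0.2787 0.1039] rot [-178.67    0.59 -112.51] F [ 0.1 -1.2 -1.2] w 0.0238 n 2
{"travel":[0.0019,-0.0008,0.0154],"spin":0.05}
{"travel":[0.0019,-0.0008,0.0154],"spin":0.05}
top bridge 0.85 [0.5671 0.2755 0.0962]
top bridge 0.73 [ 0.566  -0.002  -0.0041]
top spot 0.51 [0.5706 0.278  0.1124]
top spot 0.47 [ 0.5646 -0.0009  0.0068]
top spot 0.4 [ 0.6975 -0.0846  0.0007]
top spot 0.19 [ 5.091e-01 -2.878e-01 -2.000e-04]
top seat 0.64 [0.5709 0.2765 0.0648]
[107.40308462 199.34212152]
scene bridge 0.62 [0.5714 0.2808 0.1025]
scene bridge 0.55 [ 0.5592 -0.006   0.0015]
scene spot 0.63 [ 0.569  -0.0092  0.0105]
scene spot 0.44 [0.5722 0.2772 0.1119]
scene seat 0.43 [0.5733 0.2818 0.1043]
[388.9758942  240.81466308]
```

View pics/pair1.png

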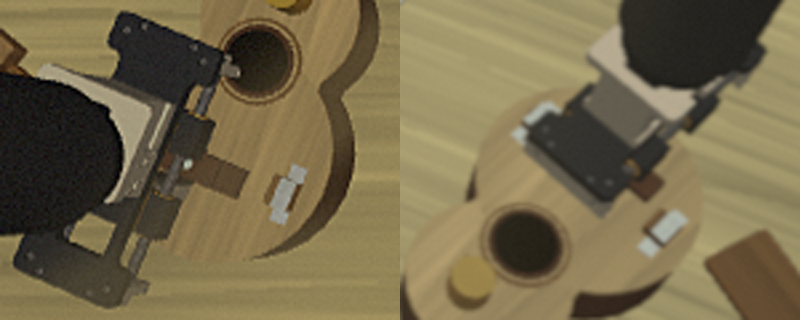

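Emit:
{"api": "send_rows", "payload": {"motion": [{"travel": [0.0022,-0.001,0.01],"spin": 0},{"travel": [0.001,-0.0005,0.008],"spin": 0},{"travel": [0,0,0.006],"spin": 0},{"travel": [0,0,0.002],"spin": 0}]}}

```text
time_s: 6.37
tcp_pos: [0.5733, 0.2738, 0.0809]
eef_rot: [-178.5, 1.0, -112.7]
contact_force: [-0.8, 0.5, -0.7]
gripper_width: 0.0241
```

```bash
python3 plan.py .5712 .2753 .0717 -112.6 3
```

```text
t 6.37 pos [0.5733 0.2738 0.0809] rot [-178.46    1.01 -112.66] F [-0.8  0.5 -0.7] w 0.0241 n 3
{"travel":[-0.0001,0.0009,0.0031],"spin":-0.02}
{"travel":[-0.0001,0.0009,0.0031],"spin":-0.02}
{"travel":[-0.0001,0.0009,0.0031],"spin":-0.02}
```

Emit:
{"api": "send_rows", "payload": {"motion": [{"travel": [0,0.001,0.004],"spin": 0},{"travel": [0,0.001,0.003],"spin": 0},{"travel": [0,0.001,0.002],"spin": 0}]}}

```text
time_s: 6.62
tcp_pos: [0.5714, 0.2744, 0.0713]
eef_rot: [-178.4, 0.9, -112.6]
contact_force: [-3.2, -5.6, 23.1]
gripper_width: 0.024
```

Emit:
{"api": "send_rows", "payload": {"motion": [{"travel": [0,0,-0.001],"spin": 0},{"travel": [0,0,0],"spin": 0}]}}

```text
time_s: 6.78
tcp_pos: [0.5717, 0.2746, 0.0727]
eef_rot: [-178.3, 0.9, -112.6]
contact_force: [0.8, 0.2, -0.6]
gripper_width: 0.0239
```

Emit:
{"api": "send_rows", "payload": {"motion": [{"travel": [0,0,0],"spin": 0},{"travel": [0,0,0],"spin": 0},{"travel": [0,0,0],"spin": 0}], "gripper": 0.3}}

```text
time_s: 7.03
tcp_pos: [0.5715, 0.275, 0.0725]
eef_rot: [-178.4, 1.0, -112.6]
contact_force: [0.2, 0.0, 0.8]
gripper_width: 0.0384
```

Emit:
{"api": "send_rows", "payload": {"motion": [{"travel": [0,0,-0.01],"spin": 0},{"travel": [0,0,-0.03],"spin": 0},{"travel": [0,0,-0.03],"spin": 0},{"travel": [0.02,0,-0.03],"spin": 0},{"travel": [0.035,0,-0.015],"spin": 0}]}}

```text
time_s: 7.45
tcp_pos: [0.5459, 0.225, 0.1873]
eef_rot: [-178.6, 0.4, -112.4]
contact_force: [1.1, -1.3, 1.7]
gripper_width: 0.0567
```

```bash
python3 plan.py .553 -.295 .19 176 15
```

```text
t 7.45 pos [0.5459 0.225  0.1873] rot [-178.56    0.43 -112.41] F [ 1.1 -1.3  1.7] w 0.0567 n 15
{"travel":[0.0319,-0.0137,-0.0001],"spin":4.77}
{"travel":[0.0306,-0.0163,-0.0000],"spin":4.77}
{"travel":[0.0292,-0.0188,0.0001],"spin":4.77}
{"travel":[0.0275,-0.0211,0.0001],"spin":4.77}
{"travel":[0.0257,-0.0233,0.0002],"spin":4.77}
{"travel":[0.0236,-0.0254,0.0003],"spin":4.77}
{"travel":[0.0214,-0.0273,0.0003],"spin":4.77}
{"travel":[0.0191,-0.0289,0.0004],"spin":4.77}
{"travel":[0.0166,-0.0304,0.0005],"spin":4.77}
{"travel":[0.0140,-0.0317,0.0005],"spin":4.77}
{"travel":[0.0113,-0.0328,0.0006],"spin":4.77}
{"travel":[0.0086,-0.0336,0.0006],"spin":4.77}
{"travel":[0.0057,-0.0342,0.0006],"spin":4.77}
{"travel":[0.0029,-0.0345,0.0007],"spin":4.77}
{"travel":[-0.0000,-0.0347,0.0007],"spin":4.77}
```

Emit:
{"api": "send_rows", "payload": {"motion": [{"travel": [0.032,-0.0137,-0.002],"spin": 4.8},{"travel": [0.0305,-0.0163,-0.002],"spin": 4.8},{"travel": [0.029,-0.019,-0.002],"spin": 4.8},{"travel": [0.0275,-0.021,0],"spin": 4.8},{"travel": [0.0257,-0.0233,0],"spin": 4.8}]}}

```text
time_s: 7.87
tcp_pos: [0.5477, 0.0485, 0.2047]
eef_rot: [-178.7, 1.8, -136.8]
contact_force: [0.3, -0.1, 0.7]
gripper_width: 0.057
```

Emit:
{"api": "send_rows", "payload": {"motion": [{"travel": [0.0236,-0.0254,0],"spin": 4.8},{"travel": [0.0214,-0.0273,0],"spin": 4.8},{"travel": [0.019,-0.029,0],"spin": 4.8},{"travel": [0.0166,-0.0304,0],"spin": 4.8},{"travel": [0.014,-0.0317,0],"spin": 4.8}], "gripper": 0.6}}

```text
time_s: 8.28
tcp_pos: [0.5457, -0.1329, 0.2097]
eef_rot: [-179.5, 2.6, -162.0]
contact_force: [0.4, -0.1, -0.3]
gripper_width: 0.07
```

```bash
python3 plan.py .553 -.295 .16 176 5
cat > seat.py <<'E'
from h import *
im,d=r.capture('top'); P=cloud('top',d); H=P[...,2]
m=np.zeros(d.shape,bool); m[165:235,65:165]=1
m&=(H>.0705)&(H<.09)
n,l,s,c=cv2.connectedComponentsWithStats(m.astype(np.uint8))
for i in range(1,n):
    if s[i,4]>30:
        k=l==i; q=P[k]; C,S,A=cv2.minAreaRect((q[:,:2]*1000).astype(np.float32)); print(s[i,4],np.round(C,1),np.round(S,1),round(A,1),H[k].max().round(4),c[i].round())
g=im[175:230,75:155].astype(int)
w=np.argwhere(g.min(2)>150)+[175,75]
cv2.imwrite('pics/seat.png',cv2.resize(im[165:230,60:177],(790,440),interpolation=cv2.INTER_CUBIC))
k=r.pinpoint('top','spot'); print([(round(a['conf'],2),toW('top',a['at']).round(4)) for a in k])
E
python3 seat.py
```

```text
t 8.28 pos [ 0.5457 -0.1329  0.2097] rot [-179.54    2.63 -161.96] F [ 0.4 -0.1 -0.3] w 0.07 n 5
{"travel":[0.0091,-0.0312,0.0098],"spin":4.41}
{"travel":[0.0067,-0.0318,0.0099],"spin":4.41}
{"travel":[0.0042,-0.0322,0.0100],"spin":4.41}
{"travel":[0.0017,-0.0324,0.0101],"spin":4.41}
{"travel":[-0.0008,-0.0324,0.0103],"spin":4.41}
58 [640.5 237.3] [47.2 15.7] 89.8 0.0735 [129. 168.]
98 [597.4 335.5] [21.8 23.9] 65.8 0.0817 [ 84. 187.]
[]
```

View pics/seat.png

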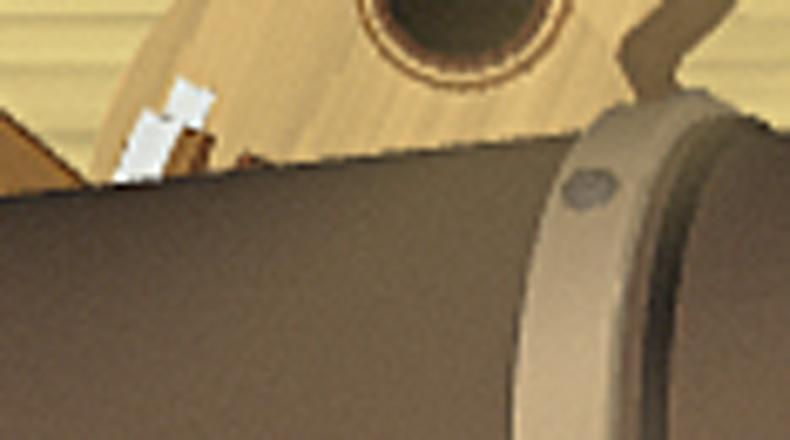

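Emit:
{"api": "send_rows", "payload": {"motion": [{"travel": [0.009,-0.031,0],"spin": 4.4},{"travel": [0.0065,-0.032,0],"spin": 4.4},{"travel": [0.004,-0.032,0],"spin": 4.4},{"travel": [0.002,-0.03,0.005],"spin": 4.4},{"travel": [0,-0.02,0.01],"spin": 3}]}}

```text
time_s: 8.8
tcp_pos: [0.5511, -0.2859, 0.2001]
eef_rot: [179.5, 3.0, 176.7]
contact_force: [-0.1, 0.2, -0.1]
gripper_width: 0.07
```

```bash
python3 plan.py .553 -.295 .16 176 2; python3 seat.py
```

```text
t 8.8 pos [ 0.5511 -0.2859  0.2001] rot [179.55   3.04 176.74] F [-0.1  0.2 -0.1] w 0.07 n 2
{"travel":[-0.0001,-0.0046,0.0201],"spin":0.37}
{"travel":[-0.0002,-0.0046,0.0201],"spin":0.37}
38 [637.4 235.6] [22.9 16.9] 65.4 0.0728 [129. 170.]
127 [597.  336.2] [23.3 24.9] 68.5 0.0831 [ 83. 188.]
454 [570.6 273.3] [90.7 24.1] 67.3 0.0815 [112. 200.]
128 [545.8 213.9] [22.4 25.8] 69.0 0.082 [137. 211.]
[(0.83, array([0.5699, 0.2755, 0.0772])), (0.39, array([0.5673, 0.269 , 0.0611]))]
```

Run:
```python
from h import *
for n,zs in(('top',-.0014),('scene',0)):
    im,d=r.capture(n); P=cloud(n,d); H=P[...,2]
    u0,v0=pixof(n,[.5706,.2740,.08]).round().astype(int)
    w=im[v0-6:v0+7,u0-6:u0+7].astype(float).min(2); print(n,w.astype(int)[2:-2,2:-2])
    wt=np.clip(w-110,0,None); vv,uu=np.mgrid[v0-6:v0+7,u0-6:u0+7]; u=(wt*uu).sum()/wt.sum(); v=(wt*vv).sum()/wt.sum()
    c,f,M,o=cal(n); ray=M@np.array([(u-c['cx'])/f,(v-c['cy'])/f,1]); print('dot',(u,v),o+ray*(.080+zs-o[2])/ray[2])
    near=lambda x,y:np.hypot(P[...,0]-x,P[...,1]-y)<.025
    C=[]
    for x,y in((.597,.336),(.5458,.2139)):
        k=near(x,y)&(H>.0768+zs)&(H<.086); q=cv2.minAreaRect((P[k][:,:2]*1000).astype(np.float32)); C.append(q[0]); print(k.sum(),np.round(q[0],1),np.round(q[1],1),H[k].mean())
    print('mid',np.mean(C,0).round(1))
```

```text
top [[ 63  59  60  56  55  57  60  65  66]
 [ 56  59  51  71 114  91  60  63  62]
 [ 57  58  72 145 218 182  80  58  67]
 [ 60  51 124 208 202 207 135  56  65]
 [ 58  53 122 208 199 207 158  59  69]
 [ 60  53 117 195 194 200  89  58  64]
 [ 64  56  51  75 112 113  55  62  69]
 [ 66  66  59  64  59  66  62  69  68]
 [ 95  82  68  64  62  67  65  67  67]]
dot (np.float64(110.11063464837049), np.float64(199.58747855917667)) [0.57096456 0.27378068 0.0786    ]
114 [594.6 329.9] [35.6 25. ] 0.07863078555024733
120 [548.5 218.6] [32.6 25.5] 0.07886451712611245
mid [571.5 274.3]
scene [[ 44  41  42  45  47  58  75  90  99]
 [ 43  47  56  65  67  57  55  71  89]
 [ 51  70 100 119 119  95  62  54  68]
 [ 58  97 137 159 159 136  94  55  50]
 [ 56  96 142 168 170 151 107  61  44]
 [ 47  75 119 153 158 136  91  51  43]
 [ 44  55  78 101 107  90  61  45  43]
 [ 39  44  51  56  58  50  43  42  42]
 [ 35  40  42  42  44  43  43  43  44]]
dot (np.float64(387.5843621399177), np.float64(242.8744855967078)) [0.57142182 0.27404976 0.08      ]
111 [595.1 330.9] [34.3 25.7] 0.08058729325847437
100 [548.4 219.6] [31.4 24.9] 0.08015537065422874
mid [571.8 275.3]
```

The bridge lies flat, in line with the blocks (67.3° for both) and about 1 mm off midway. Next is the stick.

Emit:
{"api": "send_rows", "payload": {"motion": [{"travel": [0,-0.008,0.015],"spin": 0.7},{"travel": [-0.001,-0.004,0.025],"spin": 0.3},{"travel": [0,0,0.025],"spin": 0},{"travel": [0,0,0.012],"spin": 0},{"travel": [0,0,0],"spin": 0}]}}

```text
time_s: 9.42
tcp_pos: [0.5585, -0.2915, 0.1256]
eef_rot: [179.6, 3.4, 176.5]
contact_force: [-0.3, 0.2, -0.2]
gripper_width: 0.0699
```

```bash
python3 plan.py .554 -.295 .076 176 3
```

```text
t 9.42 pos [ 0.5585 -0.2915  0.1256] rot [179.56   3.42 176.53] F [-0.3  0.2 -0.2] w 0.0699 n 3
{"travel":[0.0024,-0.0014,0.0164],"spin":0.18}
{"travel":[0.0024,-0.0014,0.0164],"spin":0.18}
{"travel":[0.0024,-0.0014,0.0164],"spin":0.18}
```

Emit:
{"api": "send_rows", "payload": {"motion": [{"travel": [0.004,-0.004,0.012],"spin": 0.4},{"travel": [0.003,-0.002,0.014],"spin": 0.3},{"travel": [0.002,-0.001,0.012],"spin": 0},{"travel": [0,0,0.004],"spin": 0}]}}

```text
time_s: 9.75
tcp_pos: [0.5553, -0.2944, 0.088]
eef_rot: [179.6, 3.8, 176.4]
contact_force: [-1.0, 0.5, -0.5]
gripper_width: 0.0705
```

```bash
python3 plan.py .554 -.295 .076 176 3
```

```text
t 9.75 pos [ 0.5553 -0.2944  0.088 ] rot [179.62   3.79 176.36] F [-1.   0.5 -0.5] w 0.0705 n 3
{"travel":[0.0007,-0.0003,0.0040],"spin":0.12}
{"travel":[0.0007,-0.0003,0.0040],"spin":0.12}
{"travel":[0.0007,-0.0003,0.0040],"spin":0.12}
```

Emit:
{"api": "send_rows", "payload": {"motion": [{"travel": [0.001,0,0.005],"spin": 0.2},{"travel": [0.001,0,0.005],"spin": 0.2},{"travel": [0.0005,0,0.003],"spin": 0}], "gripper": -1, "squeeze": 30}}

```text
time_s: 10.0
tcp_pos: [0.5559, -0.2928, 0.0775]
eef_rot: [179.7, 4.0, 176.2]
contact_force: [0.1, 0.1, 0.4]
gripper_width: 0.0553
```

Emit:
{"api": "send_rows", "payload": {"motion": [{"travel": [0.0003,0,0.0005],"spin": 0},{"travel": [0.0003,0,0.0005],"spin": 0},{"travel": [0.0003,0,0.0005],"spin": 0},{"travel": [0,0,0.0003],"spin": 0},{"travel": [0,0,0.0003],"spin": 0}]}}

```text
time_s: 10.42
tcp_pos: [0.5562, -0.2926, 0.077]
eef_rot: [179.7, 4.1, 176.2]
contact_force: [-0.8, 0.9, 1.2]
gripper_width: 0.0238
```

```bash
python3 plan.py .556 -.2926 .117 176.2 4
```

```text
t 10.42 pos [ 0.5562 -0.2926  0.077 ] rot [179.7    4.14 176.22] F [-0.8  0.9  1.2] w 0.0238 n 4
{"travel":[-0.0007,0.0001,-0.0100],"spin":0.01}
{"travel":[-0.0007,0.0001,-0.0100],"spin":0.01}
{"travel":[-0.0007,0.0001,-0.0100],"spin":0.01}
{"travel":[-0.0007,0.0001,-0.0100],"spin":0.01}
```

Emit:
{"api": "send_rows", "payload": {"motion": [{"travel": [-0.0007,0,-0.01],"spin": 0},{"travel": [-0.0007,0,-0.01],"spin": 0}]}}

```text
time_s: 10.58
tcp_pos: [0.5545, -0.2923, 0.0958]
eef_rot: [179.6, 3.9, 176.2]
contact_force: [0.4, 0.2, -1.4]
gripper_width: 0.0238
```

```bash
python3 plan.py .556 -.2926 .137 176.2 4
```

```text
t 10.58 pos [ 0.5545 -0.2923  0.0958] rot [179.64   3.89 176.18] F [ 0.4  0.2 -1.4] w 0.0238 n 4
{"travel":[-0.0011,0.0000,-0.0102],"spin":-0.00}
{"travel":[-0.0011,0.0000,-0.0102],"spin":-0.00}
{"travel":[-0.0011,0.0000,-0.0102],"spin":-0.00}
{"travel":[-0.0011,0.0000,-0.0102],"spin":-0.00}
```

Emit:
{"api": "send_rows", "payload": {"motion": [{"travel": [-0.0018,0,-0.0105],"spin": 0},{"travel": [-0.0018,0,-0.0105],"spin": 0},{"travel": [-0.0018,0,-0.0105],"spin": 0},{"travel": [-0.0018,0,-0.0105],"spin": 0}]}}

```text
time_s: 10.92
tcp_pos: [0.5582, -0.2929, 0.1432]
eef_rot: [179.6, 3.9, 176.1]
contact_force: [0.3, -0.5, -1.4]
gripper_width: 0.0237
```

Emit:
{"api": "send_rows", "payload": {"motion": [{"travel": [-0.0018,0,-0.015],"spin": 0},{"travel": [-0.0018,0,-0.02],"spin": 0},{"travel": [-0.0018,0,-0.02],"spin": 0},{"travel": [-0.0018,0,-0.02],"spin": 0}]}}

```text
time_s: 11.25
tcp_pos: [0.5586, -0.2932, 0.2236]
eef_rot: [179.6, 3.7, 176.1]
contact_force: [0.9, -0.3, -2.0]
gripper_width: 0.0236
```

```bash
python3 plan.py .573 .2739 .20 -113 20
```

```text
t 11.25 pos [ 0.5586 -0.2932  0.2236] rot [179.56   3.75 176.1 ] F [ 0.9 -0.3 -2. ] w 0.0236 n 20
{"travel":[0.0013,0.0283,0.0013],"spin":-3.54}
{"travel":[-0.0005,0.0283,0.0014],"spin":-3.54}
{"travel":[-0.0022,0.0283,0.0015],"spin":-3.54}
{"travel":[-0.0040,0.0281,0.0017],"spin":-3.54}
{"travel":[-0.0057,0.0278,0.0018],"spin":-3.54}
{"travel":[-0.0074,0.0273,0.0019],"spin":-3.54}
{"travel":[-0.0091,0.0268,0.0020],"spin":-3.54}
{"travel":[-0.0107,0.0262,0.0021],"spin":-3.54}
{"travel":[-0.0123,0.0255,0.0022],"spin":-3.54}
{"travel":[-0.0138,0.0247,0.0023],"spin":-3.54}
{"travel":[-0.0153,0.0238,0.0024],"spin":-3.54}
{"travel":[-0.0168,0.0228,0.0025],"spin":-3.54}
{"travel":[-0.0182,0.0217,0.0025],"spin":-3.54}
{"travel":[-0.0195,0.0205,0.0026],"spin":-3.54}
{"travel":[-0.0207,0.0193,0.0027],"spin":-3.54}
{"travel":[-0.0218,0.0179,0.0028],"spin":-3.54}
{"travel":[-0.0229,0.0165,0.0028],"spin":-3.54}
{"travel":[-0.0239,0.0151,0.0029],"spin":-3.54}
{"travel":[-0.0248,0.0136,0.0029],"spin":-3.54}
{"travel":[-0.0256,0.0120,0.0029],"spin":-3.54}
```

Emit:
{"api": "send_rows", "payload": {"motion": [{"travel": [0.0013,0.0283,0.001],"spin": -3.5},{"travel": [-0.0005,0.0283,0.001],"spin": -3.5},{"travel": [-0.0022,0.0283,0.001],"spin": -3.5},{"travel": [-0.004,0.028,0.001],"spin": -3.5},{"travel": [-0.0057,0.0278,0.001],"spin": -3.5}]}}

```text
time_s: 11.67
tcp_pos: [0.5644, -0.1532, 0.2316]
eef_rot: [-178.8, 4.4, -166.1]
contact_force: [0.7, -0.2, -0.7]
gripper_width: 0.0237
```

Emit:
{"api": "send_rows", "payload": {"motion": [{"travel": [-0.0074,0.0273,0.001],"spin": -3.5},{"travel": [-0.009,0.0268,0.001],"spin": -3.5},{"travel": [-0.0107,0.0262,0.001],"spin": -3.5},{"travel": [-0.0123,0.0255,0.001],"spin": -3.5},{"travel": [-0.0138,0.0247,0.001],"spin": -3.5}]}}

```text
time_s: 12.08
tcp_pos: [0.566, -0.0053, 0.2332]
eef_rot: [-177.4, 4.2, -147.8]
contact_force: [1.2, -0.2, -1.7]
gripper_width: 0.0239
```

```bash
python3 plan.py .573 .2739 .20 -113 10
```

```text
t 12.08 pos [ 0.566  -0.0053  0.2332] rot [-177.39    4.17 -147.76] F [ 1.2 -0.2 -1.7] w 0.0239 n 10
{"travel":[-0.0152,0.0234,0.0034],"spin":-3.48}
{"travel":[-0.0166,0.0224,0.0035],"spin":-3.48}
{"travel":[-0.0179,0.0214,0.0037],"spin":-3.48}
{"travel":[-0.0191,0.0202,0.0038],"spin":-3.48}
{"travel":[-0.0203,0.0190,0.0039],"spin":-3.48}
{"travel":[-0.0214,0.0178,0.0041],"spin":-3.48}
{"travel":[-0.0224,0.0164,0.0042],"spin":-3.48}
{"travel":[-0.0234,0.0150,0.0043],"spin":-3.48}
{"travel":[-0.0242,0.0135,0.0045],"spin":-3.48}
{"travel":[-0.0250,0.0120,0.0046],"spin":-3.48}
```

Spinning about the tilted tool z swings the stick's axis, so I'll return to the grasp yaw on the way.

```bash
python3 plan.py .574 .2739 .20 176.2 15
```

```text
t 12.08 pos [ 0.566  -0.0053  0.2332] rot [-177.39    4.17 -147.76] F [ 1.2 -0.2 -1.7] w 0.0239 n 15
{"travel":[-0.0102,0.0156,0.0023],"spin":2.40}
{"travel":[-0.0095,0.0160,0.0022],"spin":2.40}
{"travel":[-0.0089,0.0164,0.0021],"spin":2.40}
{"travel":[-0.0082,0.0167,0.0021],"spin":2.40}
{"travel":[-0.0075,0.0171,0.0020],"spin":2.40}
{"travel":[-0.0068,0.0174,0.0019],"spin":2.40}
{"travel":[-0.0060,0.0177,0.0019],"spin":2.40}
{"travel":[-0.0053,0.0179,0.0018],"spin":2.40}
{"travel":[-0.0045,0.0181,0.0017],"spin":2.40}
{"travel":[-0.0038,0.0183,0.0017],"spin":2.40}
{"travel":[-0.0030,0.0184,0.0016],"spin":2.40}
{"travel":[-0.0023,0.0186,0.0015],"spin":2.40}
{"travel":[-0.0015,0.0186,0.0015],"spin":2.40}
{"travel":[-0.0007,0.0187,0.0014],"spin":2.40}
{"travel":[0.0001,0.0187,0.0014],"spin":2.40}
```

Emit:
{"api": "send_rows", "payload": {"motion": [{"travel": [-0.01,0.0156,0.0015],"spin": 2.4},{"travel": [-0.0095,0.016,0.0015],"spin": 2.4},{"travel": [-0.009,0.0164,0.0015],"spin": 2.4},{"travel": [-0.008,0.0167,0.0015],"spin": 2.4},{"travel": [-0.0075,0.017,0.0015],"spin": 2.4}]}}

```text
time_s: 12.5
tcp_pos: [0.5668, 0.0945, 0.2322]
eef_rot: [-178.4, 5.0, -159.8]
contact_force: [1.0, -0.0, -1.0]
gripper_width: 0.0238
```

Emit:
{"api": "send_rows", "payload": {"motion": [{"travel": [-0.0068,0.0174,0.0015],"spin": 2.4},{"travel": [-0.006,0.0177,0.0015],"spin": 2.4},{"travel": [-0.0053,0.018,0.0015],"spin": 2.4},{"travel": [-0.0045,0.018,0.0015],"spin": 2.4},{"travel": [-0.0038,0.018,0.0015],"spin": 2.4}]}}

```text
time_s: 12.92
tcp_pos: [0.5688, 0.1922, 0.2313]
eef_rot: [-179.6, 5.5, -172.5]
contact_force: [0.1, -0.9, -2.1]
gripper_width: 0.0239
```

```bash
python3 plan.py .574 .2739 .18 176.2 5
```

```text
t 12.92 pos [0.5688 0.1922 0.2313] rot [-179.64    5.45 -172.53] F [ 0.1 -0.9 -2.1] w 0.0239 n 5
{"travel":[-0.0022,0.0161,0.0104],"spin":2.25}
{"travel":[-0.0015,0.0162,0.0104],"spin":2.25}
{"travel":[-0.0009,0.0163,0.0103],"spin":2.25}
{"travel":[-0.0003,0.0164,0.0102],"spin":2.25}
{"travel":[0.0004,0.0164,0.0102],"spin":2.25}
```

Emit:
{"api": "send_rows", "payload": {"motion": [{"travel": [-0.0022,0.016,0.004],"spin": 2.3},{"travel": [-0.0015,0.016,0.006],"spin": 2.3},{"travel": [-0.001,0.016,0.008],"spin": 2.3},{"travel": [0,0.015,0.01],"spin": 2.3},{"travel": [0.001,0.01,0.008],"spin": 2.2}]}}

```text
time_s: 13.33
tcp_pos: [0.5726, 0.2714, 0.2028]
eef_rot: [178.9, 5.8, 175.4]
contact_force: [0.4, 0.5, -1.7]
gripper_width: 0.0239
```

```bash
python3 plan.py .574 .2739 .16 176.2 3;  python3 - <<'E'
from h import *
for n in('top','scene'):
    im,d=r.capture(n); np.savez(f'{n}2',im=im,d=d)
    for t in('stick','foot','spot'):
        for k in r.pinpoint(n,t): print(n,t,round(k['conf'],2),toW(n,k['at']).round(4))
    u,v=pixof(n,[.571,.2746,.1]).astype(int); u=max(u,75);v=max(v,60)
    cv2.imwrite(f'pics/{n}2.png',cv2.resize(im[v-60:v+60,u-50:u+50],(400,480),interpolation=cv2.INTER_CUBIC))
a,b=[cv2.imread(f'pics/{n}2.png') for n in('top','scene')]
cv2.imwrite('pics/pair2.png',np.hstack([a,b]))
E
```

```text
t 13.33 pos [0.5726 0.2714 0.2028] rot [178.89   5.75 175.42] F [ 0.4  0.5 -1.7] w 0.0239 n 3
{"travel":[0.0010,0.0006,0.0143],"spin":-0.26}
{"travel":[0.0010,0.0006,0.0143],"spin":-0.26}
{"travel":[0.0010,0.0006,0.0143],"spin":-0.26}
top stick 0.71 [ 0.5545 -0.4082 -0.0008]
top spot 0.47 [5.608e-01 2.000e-04 6.300e-03]
top spot 0.46 [0.57   0.2744 0.0768]
scene stick 0.86 [0.5688 0.2709 0.1438]
scene stick 0.58 [ 0.5507 -0.4104 -0.005 ]
scene foot 0.54 [0.5788 0.2689 0.1431]
scene foot 0.41 [ 0.5496 -0.4046 -0.0025]
scene spot 0.76 [0.5726 0.2783 0.078 ]
scene spot 0.63 [ 0.467  -0.288   0.0148]
scene spot 0.62 [ 0.5654 -0.0077  0.0097]
```

View pics/pair2.png

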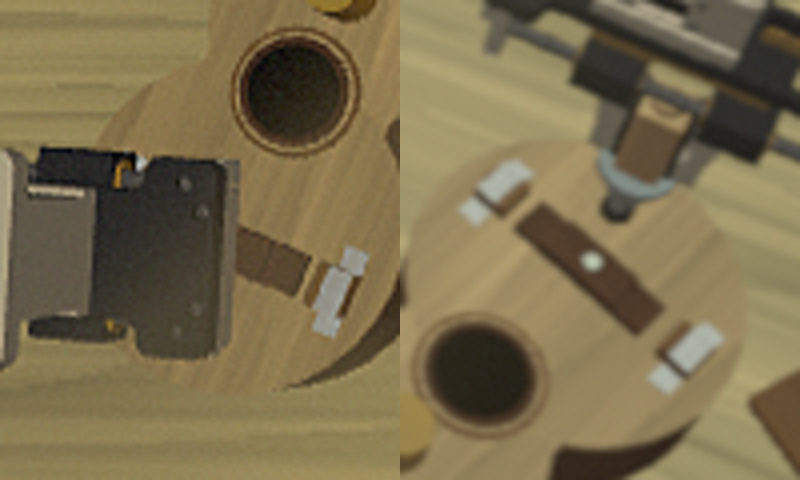

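Emit:
{"api": "send_rows", "payload": {"motion": [{"travel": [0.0015,0.001,0.01],"spin": -0.3},{"travel": [0.0015,0.001,0.015],"spin": -0.2},{"travel": [0.0015,0,0.015],"spin": -0.2},{"travel": [0.001,0,0.008],"spin": 0}]}}

```text
time_s: 14.07
tcp_pos: [0.5742, 0.2722, 0.1562]
eef_rot: [178.7, 6.1, 176.2]
contact_force: [-0.3, -0.2, -1.7]
gripper_width: 0.024
```

```bash
python3 plan.py .574 .2739 .150 176.2 2;  cat > foot.py <<'E'
import sys; from h import *
im,d=r.capture('scene'); s=r.get_state(); P=cloud('scene',d)
u,v=pixof('scene',[.571,.274,.09]).round().astype(int)
print('crop origin',u-35,v-35); p=np.array(s['tcp_pos'])
# predicted foot centre
M=R.from_euler('xyz',s['eef_rot'],degrees=True).as_matrix(); M0=R.from_euler('xyz',[179.7,4.14,176.2],degrees=True).as_matrix()
f=p+M@M0.T@np.array([.553-.5562,0,-.062]); ax=M@M0.T@np.array([0,0,1]); print('pred foot',f.round(4),'axis tilt deg',np.degrees(ax[:2]).round(2))
for t in('foot','spot'):
    for k in r.pinpoint('scene',t): print(t,round(k['conf'],2),toW('scene',k['at']).round(4))
big=cv2.resize(im[v-35:v+35,u-35:u+35],(560,560),interpolation=cv2.INTER_CUBIC)
for q,c in((f,(0,0,255)),([.5712,.2739,.08],(0,255,0))):
    a=(pixof('scene',q)-[u-35,v-35]+.5)*8; cv2.drawMarker(big,tuple(int(x) for x in a),c,0,14,1); print(a.round())
cv2.imwrite(sys.argv[1],big)
E
python3 foot.py pics/f1.png
```

```text
t 14.07 pos [0.5742 0.2722 0.1562] rot [178.67   6.08 176.21] F [-0.3 -0.2 -1.7] w 0.024 n 2
{"travel":[0.0005,0.0008,0.0031],"spin":0.00}
{"travel":[0.0005,0.0008,0.0031],"spin":0.00}
crop origin 354 206
pred foot [0.5724 0.2727 0.0928] axis tilt deg [-1.91 -0.82]
foot 0.38 [0.5803 0.2725 0.0956]
foot 0.37 [ 0.5565 -0.4055 -0.0031]
spot 0.57 [ 0.5647 -0.0042  0.0091]
spot 0.43 [ 0.7283 -0.3004  0.0054]
[278. 279.]
[272. 298.]
```

View pics/f1.png

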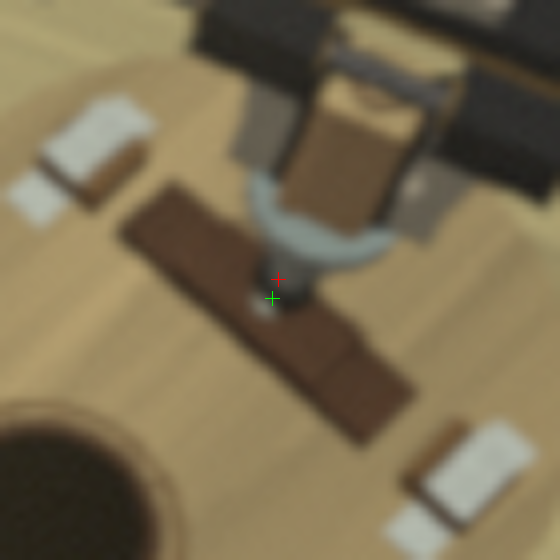

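```bash
python3 plan.py .5732 .273 .145 176.2 3
```

```text
t 14.22 pos [0.5745 0.2725 0.1574] rot [178.7    6.1  176.21] F [ 0.7 -0.9 -0.4] w 0.0241 n 3
{"travel":[0.0009,0.0001,0.0041],"spin":0.00}
{"travel":[0.0009,0.0001,0.0041],"spin":0.00}
{"travel":[0.0009,0.0001,0.0041],"spin":0.00}
```

Emit:
{"api": "send_rows", "payload": {"motion": [{"travel": [0.0015,0.0003,0.005],"spin": 0},{"travel": [0.001,0.0002,0.004],"spin": 0},{"travel": [0.001,0,0.003],"spin": 0}]}}

```text
time_s: 14.47
tcp_pos: [0.5737, 0.2743, 0.147]
eef_rot: [178.6, 6.3, 176.2]
contact_force: [0.4, 0.4, -0.8]
gripper_width: 0.0241
```

```bash
python3 plan.py .5732 .273 .1434 176.2 1; python3 foot.py pics/f2.png
```

```text
t 14.47 pos [0.5737 0.2743 0.147 ] rot [178.55   6.29 176.21] F [ 0.4  0.4 -0.8] w 0.0241 n 1
{"travel":[0.0008,-0.0014,0.0035],"spin":0.01}
crop origin 354 206
pred foot [0.5724 0.2751 0.0842] axis tilt deg [-2.16 -0.97]
foot 0.6 [0.5792 0.275  0.0852]
foot 0.57 [ 0.5538 -0.4062 -0.0041]
foot 0.27 [ 5.740e-01  2.707e-01 -1.000e-04]
spot 0.85 [0.5681 0.2743 0.0796]
spot 0.53 [ 0.5639 -0.0051  0.0066]
[279. 297.]
[272. 298.]
```

View pics/f2.png

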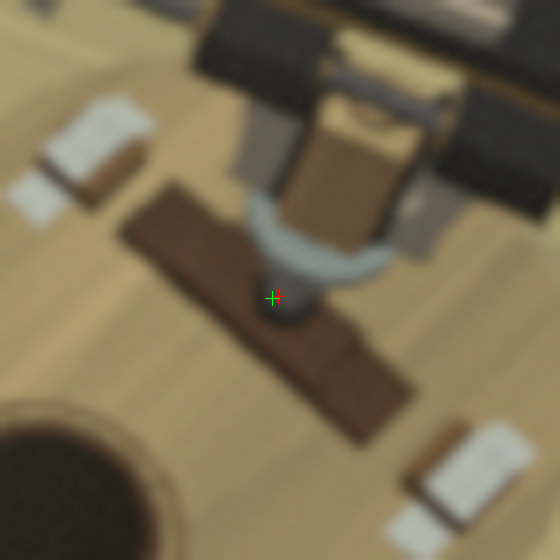

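Emit:
{"api": "send_rows", "payload": {"motion": [{"travel": [0.0005,-0.002,0.0005],"spin": 0},{"travel": [0.0003,-0.001,0.001],"spin": 0}]}}

```text
time_s: 14.78
tcp_pos: [0.5729, 0.2714, 0.1457]
eef_rot: [178.6, 6.3, 176.2]
contact_force: [0.0, -0.9, -0.6]
gripper_width: 0.024
```

```bash
python3 plan.py .5732 .2723 .135 176.2 3
```

```text
t 14.78 pos [0.5729 0.2714 0.1457] rot [178.55   6.29 176.24] F [ 0.  -0.9 -0.6] w 0.024 n 3
{"travel":[0.0003,0.0002,0.0036],"spin":0.01}
{"travel":[0.0003,0.0002,0.0036],"spin":0.01}
{"travel":[0.0003,0.0002,0.0036],"spin":0.01}
```

Emit:
{"api": "send_rows", "payload": {"motion": [{"travel": [0.0006,0.0004,0.004],"spin": 0},{"travel": [0.0004,0.0002,0.004],"spin": 0},{"travel": [0.0003,0,0.002],"spin": 0}]}}

```text
time_s: 15.03
tcp_pos: [0.5733, 0.2722, 0.1362]
eef_rot: [178.5, 6.4, 176.2]
contact_force: [-1.5, -0.2, 1.1]
gripper_width: 0.0241
```

```bash
python3 plan.py .5730 .272 .135 176.2 1; python3 foot.py pics/f3.png
```

```text
t 15.03 pos [0.5733 0.2722 0.1362] rot [178.49   6.4  176.23] F [-1.5 -0.2  1.1] w 0.0241 n 1
{"travel":[0.0004,-0.0003,0.0012],"spin":0.03}
crop origin 354 206
pred foot [0.5726 0.2733 0.0739] axis tilt deg [-2.32 -1.05]
foot 0.47 [0.5794 0.2707 0.0806]
foot 0.39 [ 5.515e-01 -4.063e-01 -4.000e-04]
spot 0.85 [0.5709 0.2748 0.0766]
spot 0.54 [ 0.565  -0.0083  0.0096]
[264. 311.]
[272. 298.]
```

View pics/f3.png

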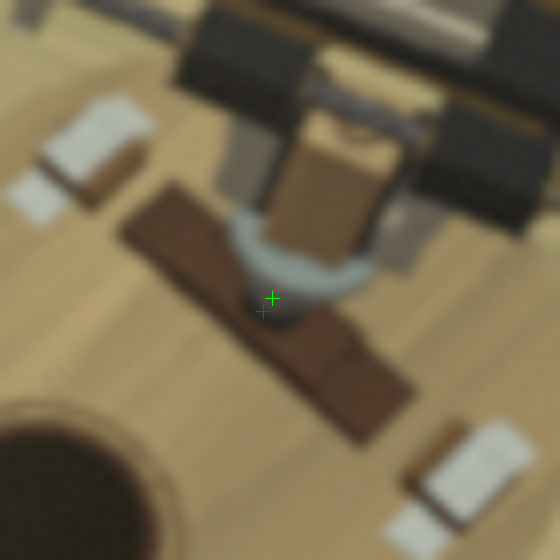

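Emit:
{"api": "send_rows", "payload": {"motion": [{"travel": [0.0003,0,0.0015],"spin": 0},{"travel": [0.0002,0,0.001],"spin": 0},{"travel": [0,0,0.0003],"spin": 0}]}}

```text
time_s: 15.43
tcp_pos: [0.5734, 0.2723, 0.1342]
eef_rot: [178.5, 6.4, 176.2]
contact_force: [-1.9, 0.1, 2.2]
gripper_width: 0.0236
```

```bash
for i in 1 2 3 4 5; do python3 - <<'E'
from h import *
r.capture('top'); s=r.get_state(); print(round(s['time_s'],2),s['tcp_pos'].round(4),s['eef_rot'].round(2),s['contact_force'].round(1))
E
done
```

```text
15.48 [0.5734 0.2723 0.1342] [178.5    6.43 176.25] [-0.  -0.3  3. ]
15.53 [0.5734 0.2723 0.1342] [178.5    6.43 176.25] [-0.7 -0.8  1.8]
15.58 [0.5734 0.2723 0.1342] [178.5    6.42 176.25] [-1.9 -1.2  2. ]
15.63 [0.5734 0.2723 0.1343] [178.5    6.42 176.24] [-0.8 -0.9  2.6]
15.68 [0.5734 0.2723 0.1343] [178.5    6.43 176.25] [-1.  -1.2  2.8]
```

```bash
python3 foot.py pics/f4.png
python3 - <<'E'
from h import *
im,_=r.capture('scene'); a=np.load('scene0.npz')['im']
diff=cv2.absdiff(im,a).max(2); cv2.imwrite('pics/end.png',cv2.resize(np.hstack([im[100:330,100:470]]),(800,497)))
E
```

```text
crop origin 354 206
pred foot [0.5728 0.2734 0.0722] axis tilt deg [-2.36 -1.05]
foot 0.71 [ 0.7569 -0.1822  0.001 ]
foot 0.48 [0.5785 0.2743 0.0835]
foot 0.42 [ 0.5535 -0.408  -0.0022]
foot 0.28 [ 0.4317  0.0209 -0.0046]
spot 0.9 [0.5707 0.2747 0.0755]
spot 0.5 [ 0.5667 -0.0075  0.0045]
[262. 314.]
[272. 298.]
```

View pics/end.png

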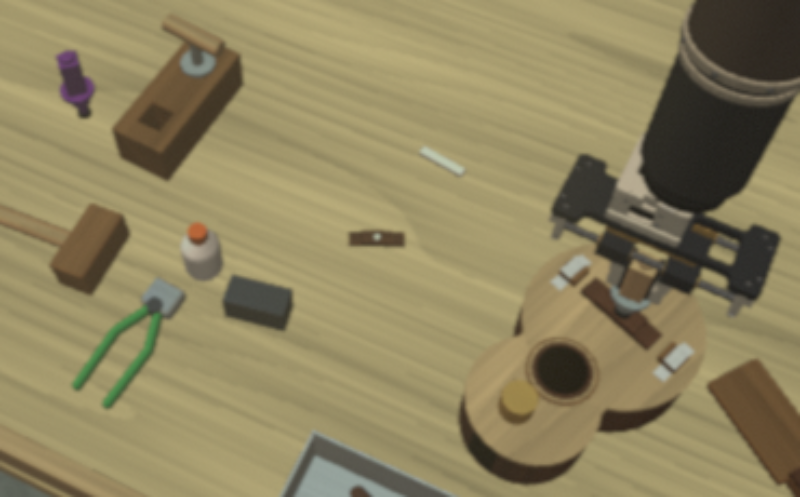

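The final picture shows the bridge between the blocks at (622,312) with the stick pressed on its middle. The hole at (157,116) is empty, the reamer is still in its hole, and all bystanders look unmoved. I'm handing the job in.

```bash
python3 -c "
from plant import r
print(r.close_job())"
```

```text
the job is handed in; nothing more can be done
None
```

The job is handed in: the bridge lies flat between the two blocks and was let go, and the arm is holding the stick pressed on its dot.

- **Bridge:** after release its line matched the blocks (67.3° for both). Its distance from midway came out at 0.7 to 1.9 mm across three measurements, which is within camera accuracy.
- **Foot on the dot:** in the close-up just before the last 2 mm of pressing, the foot sat within about 1 mm of the dot and the bridge had not moved. In the final views I could not see the dot under the foot, and the network's foot position was about 7 mm off along x. I put that down to the network, which showed the same offset all through the approach.
- **Press:** the force rose about 3.8 N over the free-hanging reading (3.9 N is halfway). My position estimate gives 7.8 mm of the 16 mm travel, and the hold was steady.
- **Tilt:** the tool picked up some tilt along the way, so by my estimate the stick stands about 2.6° off vertical rather than exactly upright.
- **Everything else:** the final picture shows the other items where they were. The highest contact force I saw was 23 N, when setting the bridge down. The run used about 16 s of the 58 s.

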